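# Find the medium damping foot by feel and fit it to the bench supply

## Robot

A 6-joint arm with a two-finger parallel gripper is mounted at the origin on the work surface. World frame = base frame: x ahead of the robot, y to its left, z up, the work surface at z = 0. Lengths are in m, angles in rad, forces in N, time in s.
With the tool pointing down it reaches from about 0.325 to 1 m from the base axis. Payload 5.1 kg.
Tool frame: the origin (TCP) lies at the very end of the fingers, on their centre line; the grasp point (between the pads) lies 19 mm behind it; x points along the fingers, y is the direction in which the jaws open and shut, and the axes are right-handed (so a half turn about x gives the same grasp; the last joint's range is limited). The gripper opens to 85 mm and grips with 20 to 120 N. Pads are 22 mm wide; open, the fingers measure 114 mm over their backs; the gripper's body (76 mm by 85 mm) begins 54 mm behind the grasp point. The pads swing forward as they close: fully open they stand 13 mm farther back than shut.
Start: joints at [1.04, 0.124, 1.65, -0, 1.367, -0.083], TCP at [0.281, 0.586, 0.231] pointing down, gripper open.
Joint ranges: [-2.61, 2.61], [-1.02, 2.33], [0.03, 2.71], [-1.35, 4.49], [0.32, 2.68], [-2.91, 2.91]. Speed limits (rad/s): [2.57, 2.57, 3.14, 3.14, 3.14, 3.14].

## Interface

Orientations are given as a unit quaternion [x, y, z, w].
In Python, from bench import ctrl, solve_ik, cams, hand_in gives the robot as it stands. Calls block until the motion is done:
- ctrl.move_pose(position, orientation): joint-space move of the TCP to a pose.
- ctrl.servo_line(position, max_speed=0.15, frame=None, threshold=None): straight line of the TCP; frame=None keeps the orientation; max_speed is the mean speed in m/s. With threshold (N) it stops when the force on the tool has changed by that much, and returns True; else False.
- ctrl.goto_joints(angles): joint-space move.
- ctrl.release() and ctrl.grasp(squeeze=None): open the fingers fully, or close them until they stop; squeeze is the grip in N (None keeps the last).
- ctrl.pause(seconds).
- solve_ik(position, orientation): joint angles nearest the present ones, or None.
- ctrl.sense(): the state.
- cams.camera(name): name is "side" or "top"; returns the picture (400x640x3 uint8, blue, green, red); there is no depth.
- cams.camera_model(name): a dict with "fx", "fy", "cx", "cy" (pixels), "D" ([k1, k2, p1, p2, k3] as OpenCV has them; the pictures are not rectified), "rvec" (rotation vector, rad) and "tvec" (3), from world to camera coordinates, as OpenCV has them. Camera axes: x right, y down, z forward; pixel columns grow to the right and rows downward; lengths in m; the calibration is good to about 2 mm. A picture is of the moment at which its call begins. camera_model takes no time and is no camera call.
A pose or a line that the arm cannot do raises ctrl.IKError and nothing moves.
- hand_in(): hands the job in, once; it reports no verdict.
Trained networks look in the newest picture that a camera, given by its name, has taken for a name from the list of things; names that differ only in an ending like _2 or _b are one class to them, and where a whole thing is asked for, a point or a joint stands for the part that bears it (a point fixed in the world has none). Each returns a list of dicts, best first, with "conf" (0 to 1); they miss things now and then, are a little off and sometimes report something else, mostly with a low value. They report only what shows in the picture. A call takes as long as a camera call. They do not tell look-alikes from the thing itself.
- cams.outline_of(target, camera): "mask" (400x640 bool, what is visible of it) and "bbox" ([left, top, width, height] in pixels, round what is visible of it).
- cams.spot_point(target, camera): "centre" ([column, row] in pixels: a listed point, or the origin of a listed thing).
The state is a dict: "clock": time; "qpos": joint angles; "joint_velocities": joint speeds; "effort": joint torques, N m; "tool_pos": TCP position; "orientation": TCP orientation; "contact_force": force on the tool from outside, world axes, zero at the start; "torque": the same for the moment, N m; "grip_width": finger opening in m.
Only numpy, scipy, OpenCV 4.12 (cv2) and the standard library are available. Lean on these libraries where they do the work, as an engineer would, in place of code of your own. Each camera call takes 0.05 s, during which the arm holds its last target.

## Task

The upturned bench supply has lost one of its four damping feet; three look-alike spares stand in the holder, one soft, one medium like the fitted feet and one firm. Feel for the medium one by pressing the rubber of the spares straight down about 3 mm where they stand (more than 5 mm would spoil it), set that foot, stud down, into the empty hole until its cup lies flush on the case, without forcing it, and press its rubber there about 3 mm once more to check that it is the right one. Let go of it, leave the other two spares standing in their places, and do not disturb the other things on the bench.

Things in the scene. Friction and masses are not known exactly. Their poses are not given: they have to be found in the camera images.
- foot_a: spare damping foot, loose, 75-120 g: steel cup 30 mm in diameter and 14 mm high (grip it there), a rubber plug 22 mm in diameter standing 11 mm out of its top, a stud below (10 mm in diameter, 13 mm long, last 3 mm tapered). The three look alike; which is soft, medium or firm differs each time. Origin: centre of the cup's underside, which rests on the holder's top; z up.
- foot_a_head: rubber plug of foot_a, flat on top. Origin: centre of its top face, 25 mm above the foot's origin when free. Pressed, it sinks straight down into the cup (6 mm at most) and springs back. Resistance starts at 0.4 N (soft), 0.8 N (medium) or 1.6 N (firm) and grows evenly with depth: at 3 mm about 4 N on the soft foot, 8 N on the medium, 16 N on the firm one.
- foot_b: spare damping foot, loose, 75-120 g: steel cup 30 mm in diameter and 14 mm high (grip it there), a rubber plug 22 mm in diameter standing 11 mm out of its top, a stud below (10 mm in diameter, 13 mm long, last 3 mm tapered). The three look alike; which is soft, medium or firm differs each time. Origin: centre of the cup's underside, which rests on the holder's top; z up.
- foot_b_head: rubber plug of foot_b, flat on top. Origin: centre of its top face, 25 mm above the foot's origin when free. Pressed, it sinks straight down into the cup (6 mm at most) and springs back. Resistance starts at 0.4 N (soft), 0.8 N (medium) or 1.6 N (firm) and grows evenly with depth: at 3 mm about 4 N on the soft foot, 8 N on the medium, 16 N on the firm one.
- foot_c: spare damping foot, loose, 75-120 g: steel cup 30 mm in diameter and 14 mm high (grip it there), a rubber plug 22 mm in diameter standing 11 mm out of its top, a stud below (10 mm in diameter, 13 mm long, last 3 mm tapered). The three look alike; which is soft, medium or firm differs each time. Origin: centre of the cup's underside, which rests on the holder's top; z up.
- foot_c_head: rubber plug of foot_c, flat on top. Origin: centre of its top face, 25 mm above the foot's origin when free. Pressed, it sinks straight down into the cup (6 mm at most) and springs back. Resistance starts at 0.4 N (soft), 0.8 N (medium) or 1.6 N (firm) and grows evenly with depth: at 3 mm about 4 N on the soft foot, 8 N on the medium, 16 N on the firm one.
- rack: printed holder for spare feet: a grey slab 62 x 204 mm, 22 mm high, fixed to the bench. Origin: centre of its underside; the three holes (12 mm wide, 16 mm deep) lie along its y axis at y = -65, 0 and +65 mm. A foot's cup rests on its top face.
- case: bench power supply lying upside down, fixed, turned any way: light grey, 200 (x) x 150 (y) x 80 mm high, front panel on its -x side (knobs out to x = -117 mm). Origin: centre of the face on the bench, z up. On its top face, 80 mm up, medium feet are fitted at (75, 52), (75, -52), (-75, -52) mm, their plugs 25 mm above the face; the hole at (-75, 52) mm is empty.
- case_hole (a point): centre of the mouth of the empty foot hole, level with the case's upturned underside 80 mm above the bench; the hole is 11.6 mm in diameter with a 1 mm chamfer, 14 mm deep, straight down; z up, axes as the case's.
- fitted_1 (a joint): how far the rubber plug of the medium foot fitted to the case at (75, 52) mm is pressed in, in m: 0 free, 0.006 at its stop; 8 N at 3 mm.
- fitted_2 (a joint): how far the rubber plug of the medium foot fitted to the case at (75, -52) mm is pressed in, in m: 0 free, 0.006 at its stop; 8 N at 3 mm.
- fitted_3 (a joint): how far the rubber plug of the medium foot fitted to the case at (-75, -52) mm is pressed in, in m: 0 free, 0.006 at its stop; 8 N at 3 mm.
- meter: bystander: hand-held multimeter lying on its back, 150 x 76 x 43 mm, dark; origin at the centre of its underside, long side along x.
- solder_spool: bystander: spool standing on its flange, 60 mm in diameter, 44 mm high; origin at the centre of its underside.
- screwdriver: bystander: screwdriver lying along its own x axis, about 190 mm long; origin at about the middle of its underside.
- screw_dish: bystander: shallow steel dish, 76 mm in diameter, 22 mm high; origin at the centre of its underside.
Mind the look-alikes: they are no part of the job. What is shaped like the foot_b but orange or purple is not meant.

How it is judged:
By the outcome, as a careful person would: the job done as asked, in the order asked, and still so for the second after the job is handed in, with the robot touching nothing.
It also fails if it takes over 67 s, if anything falls off the work surface, if the arm or the gripper's body presses on something with over 40 N, if the wrist force passes 120 N, or if a joint passes its speed limit or range.

## Working session

There is one attempt and no reset: what is moved stays moved. The work goes in short steps, each a Python script; the robot and the scene stay as the last script left them, time stands still between calls to the robot, and variables do not carry over. Pictures are saved under pics/ and viewed, and the job is handed in when it is done.

```bash
ls; mkdir -p pics; python3 - <<'E'
from bench import ctrl, solve_ik, cams, hand_in
import cv2
for n in("top","side"):
    im=cams.camera(n); cv2.imwrite(f"pics/{n}0.png",im)
    m=cams.camera_model(n); print(n,m)
    for t in("foot_a","foot_a_head","case_hole","case","rack","fitted_1"):
        try:
            print(t,[( [round(x) for x in d["centre"]],round(d["conf"],2)) for d in cams.spot_point(t,n)])
        except Exception as e: print(t,repr(e))
s=ctrl.sense(); print(s)
E
```

```text
pics
top {'fx': 490.36207360392996, 'fy': 490.36207360392996, 'cx': 317.74042608817916, 'cy': 209.10867888771924, 'D': array([-0.13651245,  0.        ,  0.        ,  0.        ,  0.        ]), 'rvec': array([ 2.19872981, -2.1657637 ,  0.09074125]), 'tvec': array([0.07184399, 0.58962589, 1.19779455])}
foot_a [([229, 259], 0.57), ([285, 221], 0.53), ([271, 265], 0.44), ([311, 223], 0.42), ([258, 231], 0.4), ([354, 282], 0.26)]
foot_a_head [([311, 219], 0.46)]
case_hole [([382, 207], 0.83)]
case [([414, 220], 0.72), ([284, 226], 0.53)]
rack [([286, 225], 0.91)]
fitted_1 ValueError('it knows: case, case_hole, foot, foot_a_head, foot_b_head, foot_c_head, meter, rack, screw_dish, screwdriver, solder_spool')
side {'fx': 472.88351171315753, 'fy': 472.88351171315753, 'cx': 327.0882234281633, 'cy': 206.25286626985516, 'D': array([-0.01627354,  0.        ,  0.        ,  0.        ,  0.        ]), 'rvec': array([ 2.10432865, -0.09124555,  0.01529378]), 'tvec': array([-0.56898551,  0.16889897,  0.99095459])}
foot_a [([312, 220], 0.7), ([277, 220], 0.68), ([323, 235], 0.65), ([280, 195], 0.62), ([
[... 295 characters left out ...]
l')
{'clock': 0.6, 'qpos': array([ 1.04039764e+00,  1.23786368e-01,  1.65027763e+00,  3.64215478e-05,
        1.36751041e+00, -8.26227326e-02]), 'joint_velocities': array([ 5.13236165e-04, -1.55093498e-03,  8.08845040e-05,  2.10911677e-03,
        6.58974435e-04,  1.05720628e-03]), 'effort': array([-7.97658631e-04, -4.23296607e+01, -3.65521252e+01, -7.93824211e-05,
        6.57491655e-04, -1.36389374e-05]), 'tool_pos': array([0.28145374, 0.58589972, 0.23134429]), 'orientation': array([ 0.15700592,  0.68946803, -0.156986  ,  0.68944788]), 'contact_force': array([-0.23894141,  0.74940636,  0.44993751]), 'torque': array([-0.01135096, -0.03400777, -0.00592334]), 'grip_width': 0.0853290214518973}
```

View pics/top0.png

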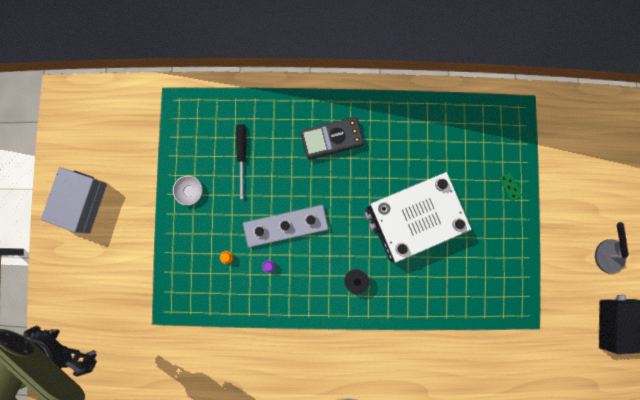

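View pics/side0.png

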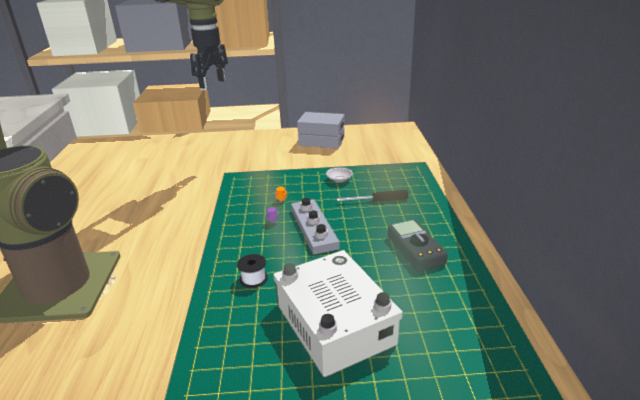

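```bash
python3 - <<'E'
import cv2
a=cv2.imread("pics/top0.png")[170:310,210:490]; cv2.imwrite("pics/t_crop.png",cv2.resize(a,None,fx=2.85,fy=2.85,interpolation=cv2.INTER_CUBIC))
a=cv2.imread("pics/side0.png")[160:350,210:460]; cv2.imwrite("pics/s_crop.png",cv2.resize(a,None,fx=3.1,fy=3.1,interpolation=cv2.INTER_CUBIC))
E
```

```text
(no output)
```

View pics/t_crop.png

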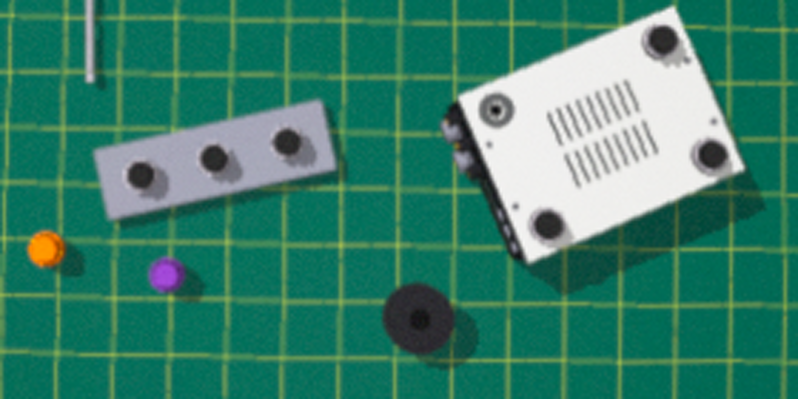

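View pics/s_crop.png

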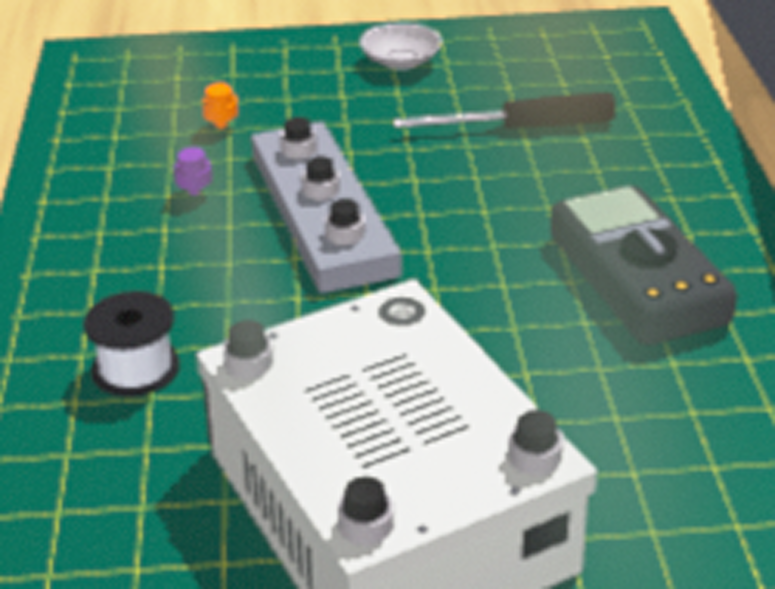

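The top view shows the rack's three black-plugged spares at about (259,231), (285,225) and (311,219). The empty hole is at (384,208) and the fitted feet are at (442,184), (460,224) and (402,248). The orange (226,257) and purple (268,266) things are the look-alikes and don't count. Next I fit the rack and case poses to both views.

```bash
cat > fit.py <<'E'
import numpy as np, cv2
from bench import cams
from scipy.optimize import least_squares
def proj(n,P):
    m=cams.camera_model(n); K=np.array([[m['fx'],0,m['cx']],[0,m['fy'],m['cy']],[0,0,1]])
    return cv2.projectPoints(np.asarray(P,float).reshape(-1,1,3),m['rvec'],m['tvec'],K,m['D'])[0].reshape(-1,2)
def ray(n,px,z):
    m=cams.camera_model(n); K=np.array([[m['fx'],0,m['cx']],[0,m['fy'],m['cy']],[0,0,1]])
    R=cv2.Rodrigues(m['rvec'])[0]; u=cv2.undistortPoints(np.array([[px]],float),K,m['D'])[0,0]
    d=R.T@np.array([u[0],u[1],1]); c=-R.T@m['tvec']; return c+d*(z-c[2])/d[2]
def cyl(x,y,z0,z1,r):
    t=np.linspace(0,2*np.pi,60,endpoint=False); c=np.c_[x+r*np.cos(t),y+r*np.sin(t)]
    return np.r_[np.c_[c,np.full(60,z0)],np.c_[c,np.full(60,z1)]]
def hullc(n,P):
    h=cv2.convexHull(proj(n,P).astype(np.float32)); M=cv2.moments(h); return np.array([M['m10']/M['m00'],M['m01']/M['m00']])
def plug(n,x,y,zt): return hullc(n,cyl(x,y,zt-.011,zt,.011))
def darkc(im,px,r=9,thr=75):
    # weighted centroid of the dark blob round px
    g=im.astype(float).max(2); x0,y0=int(round(px[0])),int(round(px[1]))
    w=np.clip((thr+25-g)/50,0,1); m=(w>0.5).astype(np.uint8)
    k,l=cv2.connectedComponents(m[y0-r:y0+r+1,x0-r:x0+r+1])
    lab=l[r,r]
    if lab==0:
        d=[(np.hypot(*(np.mean(np.argwhere(l==i),0)-r)),i) for i in range(1,k)]; lab=min(d)[1]
    mm=cv2.dilate((l==lab).astype(np.uint8),np.ones((3,3)))
    ww=w[y0-r:y0+r+1,x0-r:x0+r+1]*mm; yy,xx=np.mgrid[y0-r:y0+r+1,x0-r:x0+r+1]
    return np.array([(ww*xx).sum(),(ww*yy).sum()])/ww.sum(), ww.sum()
def place(p,l): c,s=np.cos(p[2]),np.sin(p[2]); return p[0]+c*l[0]-s*l[1],p[1]+s*l[0]+c*l[1]
E
python3 - <<'E'
from fit import *
im={n:cv2.imread(f"pics/{n}0.png") for n in("top","side")}
for n in im:
    m=cams.camera_model(n);R=cv2.Rodrigues(m['rvec'])[0];print(n,-R.T@m['tvec'])
rk={"top":[(259,231),(285,225),(311,219)],"side":[(306,202),(313,215),(321,229)]}
cs={"top":[(442,184),(460,224),(402,248)],"side":[(382.5,300),(328,321),(290,270)]}
for n in im:
    print(n,[np.round(ray(n,p,.047),4)[:2] for p in rk[n]],[np.round(ray(n,p,.105),4)[:2] for p in cs[n]])
    for d in (rk,cs):
        for p in d[n]: print(n,p,darkc(im[n],p),end=" ")
        print()
E
```

```text
top [0.49115643 0.08411044 1.24065419]
side [ 0.52953969 -0.80593651  0.63585881]
top [array([0.5309, 0.2232]), array([0.5465, 0.16  ]), array([0.5621, 0.0969])] [array([ 0.6458, -0.211 ]), array([ 0.552 , -0.2536]), array([ 0.4944, -0.116 ])]
top (259, 231) (array([259.19923104, 231.1454037 ]), np.float64(57.22)) top (285, 225) (array([284.87932227, 225.33160443]), np.float64(57.84000000000001)) top (311, 219) (array([310.59100492, 219.60330288]), np.float64(56.92)) 
top (442, 184) (array([442.13449755, 183.66482843]), np.float64(65.28)) top (460, 224) (array([459.47163121, 223.96421663]), np.float64(62.040000000000006)) top (402, 248) (array([401.99710332, 248.67814612]), np.float64(62.14)) 
side [array([0.5346, 0.2117]), array([0.5491, 0.1484]), array([0.5643, 0.0862])] [array([ 0.6486, -0.2241]), array([ 0.5559, -0.2631]), array([ 0.4972, -0.129 ])]
side (306, 202) (array([305.44506259, 201.42234585]), np.float64(43.14)) side (313, 215) (array([312.63344887, 214.46230503]), np.float64(46.16)) side (321, 229) (array([320.46376812, 228.59534706]), np.float64(52.44)) 
side (382.5, 300) (array([382.95169082, 303.03381643]), np.float64(4.140000000000001)) side (328, 321) (array([327.37151153, 321.25020165]), np.float64(123.98000000000002)) Traceback (most recent call last):
  File "<stdin>", line 10, in <module>
  File "fit.py", line 24, in darkc
    d=[(np.hypot(*(np.mean(np.argwhere(l==i),0)-r)),i) for i in range(1,k)]; lab=min(d)[1]
                                                                                 ~~~^^^
ValueError: min() iterable argument is empty
```

```bash
cat > dofit.py <<'E'
from fit import *
im={n:cv2.imread(f"pics/{n}0.png") for n in("top","side")}
rk={"top":[(259,231),(285,225),(311,219)],"side":[(306,202),(313,215),(321,229)]}
cs={"top":[(442,184),(460,224),(402,248)],"side":[(382.5,298),(328,321),(290,269)]}
rl=[(0,65e-3),(0,0),(0,-65e-3)]; cl=[(.075,.052),(.075,-.052),(-.075,-.052)]
T={"top":(75,75,75),"side":(75,100,130)}
meas={}
for n in im:
    meas[n]=([darkc(im[n],p,9 if n=="top" else 7,75)[0] for p in rk[n]],
             [darkc(im[n],p,9,t)[0] for p,t in zip(cs[n],(75,75,75) if n=="top" else (85,75,110))])
def res(p,n,k):
    L,z=((rl,.047),(cl,.105))[k]
    return np.concatenate([plug(n,*place(p,l),z)-m for l,m in zip(L,meas[n][k])])
g=[[.5465,.16,-.24],[.57,-.15,-1.15]]
out=[]
for k in (0,1):
    for ns in (["top"],["side"],["top","side"]):
        f=least_squares(lambda p:np.concatenate([res(p,n,k) for n in ns]),g[k],x_scale=[.01,.01,.05],diff_step=1e-4)
        print(k,ns,np.round(f.x,4),np.round(f.fun,2))
        if k: print("  hole",np.round(place(f.x,(-.075,.052)),4), [np.round(proj(n,[[*place(f.x,(-.075,.052)),.08]]),1) for n in im])
    out.append(f.x)
E
python3 dofit.py
python3 - <<'E'
from bench import cams
import cv2
for n,b in(("top",(360,160,120,110)),("side",(260,240,150,110))):
    a=cv2.imread(f"pics/{n}0.png")[b[1]:b[1]+b[3],b[0]:b[0]+b[2]]
    g=a.max(2)
    cv2.imwrite(f"pics/{n}_z.png",cv2.resize(a,None,fx=5,fy=5,interpolation=cv2.INTER_NEAREST))
E
```

```text
0 ['top'] [0.5458 0.1606 0.2366] [-0.21  0.03 -0.    0.03  0.21 -0.06]
0 ['side'] [0.5484 0.1602 0.2337] [ 0.04  0.2  -0.02 -0.05 -0.02 -0.12]
0 ['top', 'side'] [0.5472 0.1605 0.2361] [-0.16 -0.52  0.05 -0.51  0.26 -0.59 -0.53  0.17 -0.55 -0.09 -0.51 -0.17]
1 ['top'] [ 0.5701 -0.1647 -1.1614] [ 0.02 -0.14  0.12  0.03 -0.13  0.11]
  hole [ 0.588  -0.0752] [array([[383.3, 208.4]]), array([[337.7, 259.8]])]
1 ['side'] [ 0.5719 -0.1685 -1.1625] [ 0.89 -0.52 -0.8   0.13 -0.05  0.29]
  hole [ 0.5898 -0.079 ] [array([[384.9, 207.7]]), array([[338.9, 261. ]])]
1 ['top', 'side'] [ 0.5713 -0.1666 -1.1623] [ 0.83 -0.63  0.9  -0.45  0.65 -0.43  0.37 -1.29 -1.21 -0.72 -0.35 -0.35]
  hole [ 0.5893 -0.0771] [array([[384.1, 207.9]]), array([[338.5, 260.4]])]
```

View pics/top_z.png

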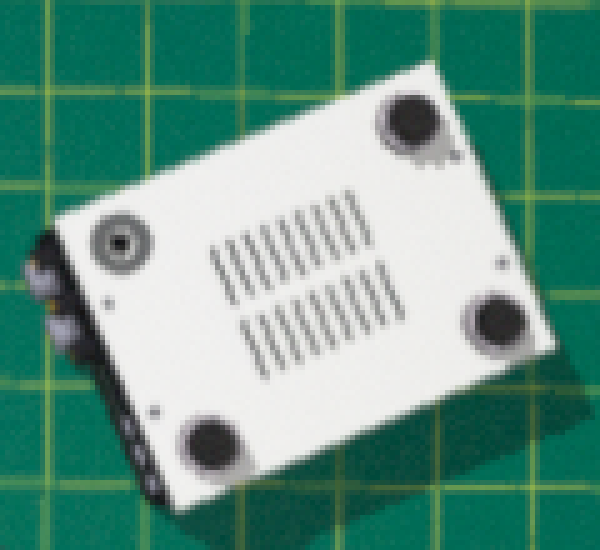

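View pics/side_z.png

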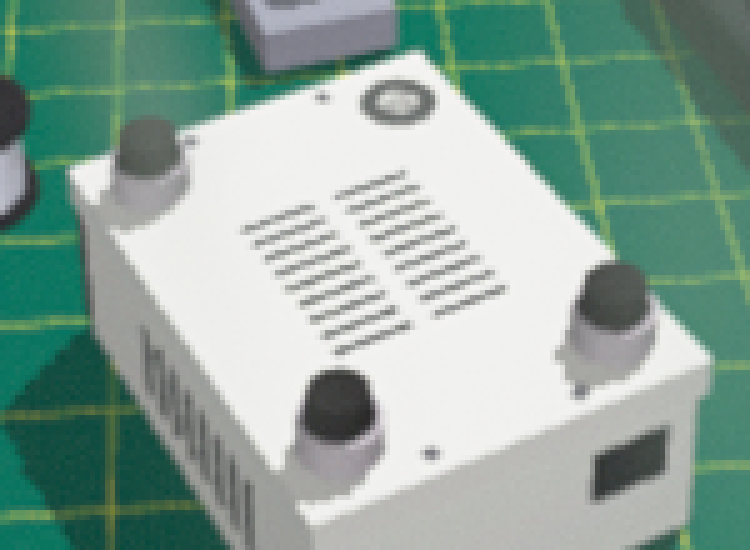

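```bash
python3 - <<'E'
from fit import *
z=lambda a,b,o:np.array([a/5-.4+o[0],b/5-.4+o[1]])
T=(360,160);S=(260,240)
cl=[(.075,.052),(.075,-.052),(-.075,-.052)]
M={"top":([np.array(p) for p in((442.13,183.66),(459.47,223.96),(402.0,248.68))],z(121,243,T),[z(435,61,T),z(555,347,T),z(178,512,T),z(55,215,T)]),
 "side":([z(614,296,S),z(340,404,S),z(148,149,S)],z(398,102,S),[z(712,358,S),z(310,522,S),z(68,172,S),z(424,51,S)])}
kl=[(.1,.075),(.1,-.075),(-.1,-.075),(-.1,.075)]
def res(p,n):
    o=[plug(n,*place(p,l),.105)-m for l,m in zip(cl,M[n][0])]
    o.append(proj(n,[[*place(p,(-.075,.052)),.08]])[0]-M[n][1])
    o+= [q-m for q,m in zip(proj(n,[[*place(p,l),.08] for l in kl]),M[n][2])]
    return np.concatenate(o)
for ns in (["top"],["side"],["top","side"]):
    f=least_squares(lambda p:np.concatenate([res(p,n) for n in ns]),[.57,-.165,-1.16],x_scale=[.01,.01,.05],diff_step=1e-4,loss="soft_l1",f_scale=.5)
    print(ns,np.round(f.x,4),"hole",np.round(place(f.x,(-.075,.052)),4));print(np.round(f.fun.reshape(-1,2),2).tolist())
for n in M: print(n,"direct hole",ray(n,M[n][1],.08))
E
```

```text
['top'] [ 0.5705 -0.1657 -1.1648] hole [ 0.5886 -0.0762]
[[0.55, -0.22], [0.52, 0.01], [0.18, -0.13], [-0.07, -0.05], [-0.49, 0.1], [0.03, 0.22], [-0.38, -0.41], [-0.24, 0.63]]
['side'] [ 0.5731 -0.1661 -1.1614] hole [ 0.5909 -0.0766]
[[0.17, -0.35], [-0.32, -0.16], [0.03, -0.67], [0.1, 0.16], [0.04, 0.37], [0.3, 0.8], [0.08, -0.54], [-1.03, 0.24]]
['top', 'side'] [ 0.5724 -0.1659 -1.1625] hole [ 0.5904 -0.0764]
[[0.56, -1.07], [0.62, -0.89], [0.35, -0.9], [0.01, -0.77], [-0.52, -0.75], [0.14, -0.7], [-0.18, -1.16], [-0.17, -0.05], [-0.27, -0.37], [-0.81, -0.23], [-0.3, -0.75], [-0.19, 0.12], [-0.4, 0.36], [-0.21, 0.72], [-0.23, -0.63], [-1.3, 0.2]]
top direct hole [ 0.58851945 -0.07640879  0.08      ]
side direct hole [ 0.59075791 -0.07609878  0.08      ]
```

Both cameras agree in y but differ by about 2.3 mm in x, which fits the stated calibration error. I'll press using the mean, then remove the bias later with the arm itself.

```bash
cat > util.py <<'E'
import numpy as np
from bench import ctrl, solve_ik, cams, hand_in
from scipy.spatial.transform import Rotation as Ro
from fit import *
RK=[.5472,.1605,.2361]
def quat(a):
    x=np.array([0,0,-1.]);y=np.array([np.cos(a),np.sin(a),0]);return Ro.from_matrix(np.c_[x,y,np.cross(x,y)]).as_quat()
def pos(): return np.array(ctrl.sense()["tool_pos"])
def F(n=6):
    v=[]
    for _ in range(n): v.append(ctrl.sense()["contact_force"]); ctrl.pause(.02)
    return np.mean(v,0)
def clk(): return ctrl.sense()["clock"]
def press(x,y,ztop,q,depth=.003,thr=1.5):
    ctrl.servo_line([x,y,ztop+.004],max_speed=.08); ctrl.pause(.15)
    f0=F()
    hit=ctrl.servo_line([x,y,ztop-.0015],max_speed=.01,threshold=thr)
    print("hit",hit,"z",pos()[2]-ztop)
    for d in (.002,depth):
        ctrl.servo_line([x,y,ztop-d],max_speed=.01); ctrl.pause(.15)
        f=F()-f0; p=pos(); print("d_cmd",d,"d",round((ztop-p[2])*1e3,2),"F",np.round(f,2),p[:2]-[x,y])
    ctrl.servo_line([x,y,ztop+.02],max_speed=.08)
E
python3 - <<'E'
from util import *
for a in(.2361,.2361+np.pi):
    for p in([.5472,.1605,.1],[.59,-.076,.12]):
        j=solve_ik(p,quat(a)); print(a,None if j is None else np.round(j,2))
print(clk())
E
```

```text
0.2361 [ 0.19  0.07  1.94 -0.    1.13 -0.04]
0.2361 [-0.22  0.1   1.87 -0.    1.17 -0.45]
3.377692653589793 None
3.377692653589793 [-0.22  0.1   1.87 -0.    1.17  2.69]
0.6
```

```bash
python3 - <<'E'
from util import *
q=quat(RK[2]); x,y=place(RK,(0,.065))
ctrl.grasp(); print("w",ctrl.sense()["grip_width"],clk())
ctrl.move_pose([x,y,.10],q); print(clk(),pos()-[x,y,.1])
for n in("top","side"): cv2.imwrite(f"pics/{n}1.png",cams.camera(n))
press(x,y,.047,q); print(clk())
E
python3 - <<'E'
import cv2,numpy as np
o=[cv2.resize(cv2.imread(f"pics/{n}1.png")[b[1]:b[1]+100,b[0]:b[0]+130],None,fx=3,fy=3,interpolation=cv2.INTER_CUBIC) for n,b in(("top",(200,170)),("side",(250,140)))]
cv2.imwrite("pics/m1.png",np.hstack(o))
E
```

```text
w 0.0001881313626880402 1.3667
3.05 [0.00013823 0.00091899 0.00056534]
hit True z -0.0016184210930019483
d_cmd 0.002 d 1.96 F [-0.36  0.26  2.24] [2.95704975e-05 3.85393297e-05]
d_cmd 0.003 d 2.92 F [-0.79  0.17  3.39] [4.46965254e-05 1.43107767e-05]
6.1667
```

View pics/m1.png

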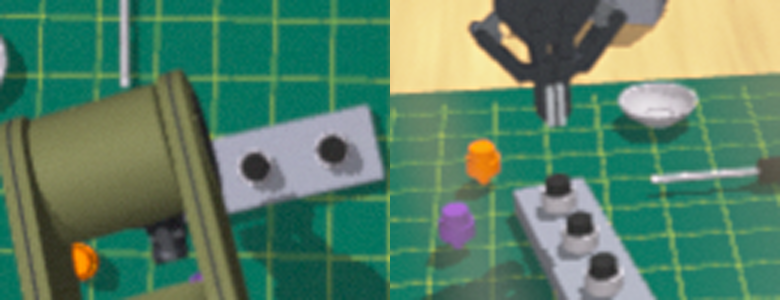

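The side view shows the closed fingertips right over the far spare, at about (305,180). That foot reads 1.15 N/mm, so it's soft. Next is the middle one.

```bash
python3 - <<'E'
from util import *
q=quat(RK[2]); x,y=place(RK,(0,0.))
ctrl.servo_line([x,y,.068],max_speed=.12)
press(x,y,.047,q); print(clk())
E
```

```text
hit True z -0.00038351093529845337
d_cmd 0.002 d 1.1 F [-2.86 -0.8   6.89] [1.61619676e-04 1.82955399e-05]
d_cmd 0.003 d 1.59 F [-4.07 -1.5  10.1 ] [2.21022589e-04 3.55069131e-05]
9.3833
```

The middle one is clearly firm: 10 N at 1.6 mm, with the arm yielding a little. Now I press the third, closing the loop on the actual depth.

```bash
cat >> util.py <<'E'
def press2(x,y,ztop,depth=.003,fmax=18):
    ctrl.servo_line([x,y,ztop+.003],max_speed=.1); ctrl.pause(.1)
    f0=F(); c=ztop-.001
    for i in range(9):
        ctrl.servo_line([x,y,c],max_speed=.012); ctrl.pause(.1)
        f=F(4)-f0; d=ztop-pos()[2]; print("cmd",round((ztop-c)*1e3,2),"d",round(d*1e3,2),"F",np.round(f,2))
        if d>depth-.00015 or f[2]>fmax: break
        c-=min(.001,max(depth-d,.0002))
    ctrl.servo_line([x,y,ztop+.02],max_speed=.08)
E
python3 - <<'E'
from util import *
x,y=place(RK,(0,-.065))
ctrl.servo_line([x,y,.068],max_speed=.12)
press2(x,y,.047); print(clk())
E
```

```text
cmd 1.0 d 0.67 F [-0.51  1.09  2.35]
cmd 2.0 d 1.64 F [-0.17  0.62  4.83]
cmd 3.0 d 2.42 F [-1.42  0.29  6.51]
cmd 3.58 d 2.8 F [-1.57  0.37  8.  ]
cmd 3.79 d 2.94 F [-1.78  0.94  7.67]
13.375
```

Third spare (nearest the case): about 2.4 N/mm, 7.8 N at 2.9 mm, so it is the medium one. I'll check the side camera's bias against the known fingertip position before gripping.

```bash
python3 - <<'E'
from util import *
q=quat(RK[2]); x,y=place(RK,(0,-.065))
for n in("top","side"): cv2.imwrite(f"pics/{n}2.png",cams.camera(n))
p=pos(); print(p, proj("side",[p]),proj("top",[p]))
p1=np.array([*place(RK,(0,.065)),.10])+[0.00013823,0.00091899,0.00056534]
print(proj("side",[p1]))
o=[]
for k,c in((1,proj("side",[p1])[0]),(2,proj("side",[p])[0])):
    im=cv2.imread(f"pics/side{k}.png"); x0,y0=int(c[0])-20,int(c[1])-25
    a=cv2.resize(im[y0:y0+50,x0:x0+40],None,fx=9,fy=9,interpolation=cv2.INTER_NEAREST)
    u=((c-[x0,y0]+.5)*9).astype(int); cv2.circle(a,tuple(u),3,(0,0,255),-1); o.append(a)
cv2.imwrite("pics/m2.png",np.hstack(o)); print(clk())
E
```

```text
[0.56178133 0.09724304 0.06634191] [[319.31580533 219.23323967]] [[310.76707363 218.66825727]]
[[303.76355859 180.53221548]]
13.475
```

View pics/m2.png

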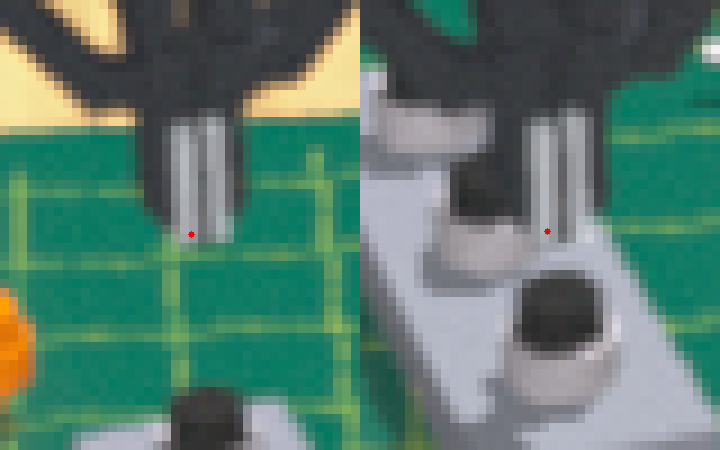

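The fingertip shows about 1.2 px (2.5 mm) to the right of its projection in the side view in both pictures. So the side camera holds the x bias and the top camera is right: rack at (0.5458, 0.1606), hole at (0.5885, -0.0763). Now I grip the medium foot.

```bash
sed -i 's/^RK=.*/RK=[.5458,.1606,.2361]/' util.py; python3 - <<'E'
from util import *
x,y=place(RK,(0,-.065)); print(x,y)
ctrl.servo_line([x,y,.10],max_speed=.15); ctrl.release()
ctrl.servo_line([x,y,.0225],max_speed=.08); ctrl.pause(.1); f0=F(4); print("pos",pos(),f0)
ctrl.grasp(40); ctrl.pause(.2); print("w",ctrl.sense()["grip_width"],"dF",F(4)-f0,pos())
cv2.imwrite("pics/side3.png",cams.camera("side")); print(clk())
E
python3 -c "
import cv2
a=cv2.imread('pics/side3.png')[170:260,270:380];cv2.imwrite('pics/s3.png',cv2.resize(a,None,fx=6,fy=6))"
```

```text
0.56100431966314 0.09740325432760755
pos [0.56156303 0.09744973 0.02326158] [-0.04019958 -0.06336785 -0.06868928]
w 0.028035722411738632 dF [5.37139595 0.84211666 1.0478108 ] [0.56226104 0.0974888  0.02326876]
16.7917
```

View pics/s3.png

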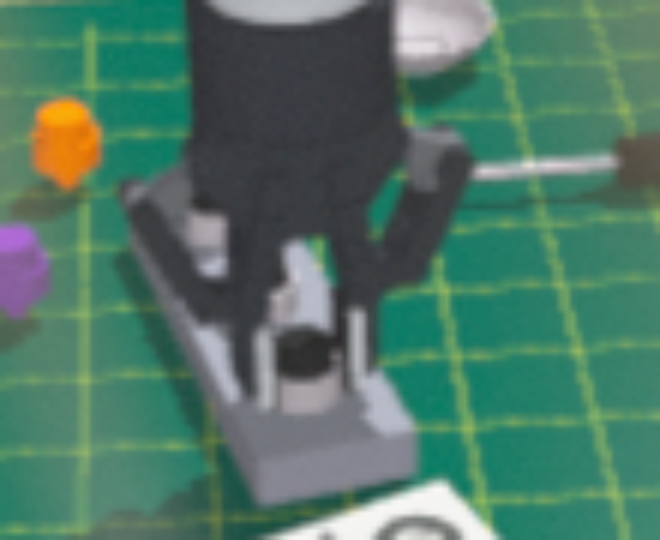

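The 5 N reaction along +x means the foot stands farther in +x than I aimed. My bias reading was wrong: the light pad faces stand 11 mm nearer the camera, which by itself explains the 2.5 mm. So the side camera is right: rack x = 0.5484, and the hole at about (0.5909, -0.0764). I'll re-grip centred.

```bash
sed -i 's/^RK=.*/RK=[.5484,.1604,.2361]/' util.py; python3 - <<'E'
from util import *
x,y=place(RK,(0,-.065)); print(x,y)
ctrl.release()
ctrl.servo_line([x,y,.0222],max_speed=.03); ctrl.pause(.15); f0=F(4); print("pos",pos(),f0)
ctrl.grasp(40); ctrl.pause(.2); print("w",ctrl.sense()["grip_width"],"dF",F(4)-f0,pos())
print(clk())
E
```

```text
0.5636043196631401 0.09720325432760754
pos [0.56358925 0.09718625 0.02218364] [ 0.0345862   0.51937355 -0.0735247 ]
w 0.028182398044948022 dF [ 0.06578291 -0.36236807  2.21724021] [0.5638891  0.09720175 0.02248767]
18.6833
```

```bash
python3 - <<'E'
from util import *
x,y=place(RK,(0,-.065))
ctrl.release()
ctrl.servo_line([x,y,.0245],max_speed=.03); ctrl.pause(.15); f0=F(4); print("pos",pos(),f0)
ctrl.grasp(40); ctrl.pause(.2); f1=F(4);print("w",ctrl.sense()["grip_width"],"dF",f1-f0,pos())
g=pos()
ctrl.servo_line([g[0],g[1],.060],max_speed=.05); ctrl.pause(.2); print("lifted dF",F(4)-f1,pos(),ctrl.sense()["grip_width"])
cv2.imwrite("pics/side4.png",cams.camera("side")); print(clk())
E
python3 -c "
import cv2
a=cv2.imread('pics/side4.png')[150:250,270:380];cv2.imwrite('pics/s4.png',cv2.resize(a,None,fx=6,fy=6))"
```

```text
pos [0.56358005 0.09721427 0.02448113] [-0.09084404  0.41646247 -0.01221564]
w 0.02768474967991206 dF [ 0.07052231 -0.27343714  2.07481647] [0.56393161 0.09723214 0.02482329]
lifted dF [-0.25433235  0.07254115 -3.34608973] [0.56369603 0.09720292 0.0596104 ] 0.027751471030238034
21.75
```

View pics/s4.png

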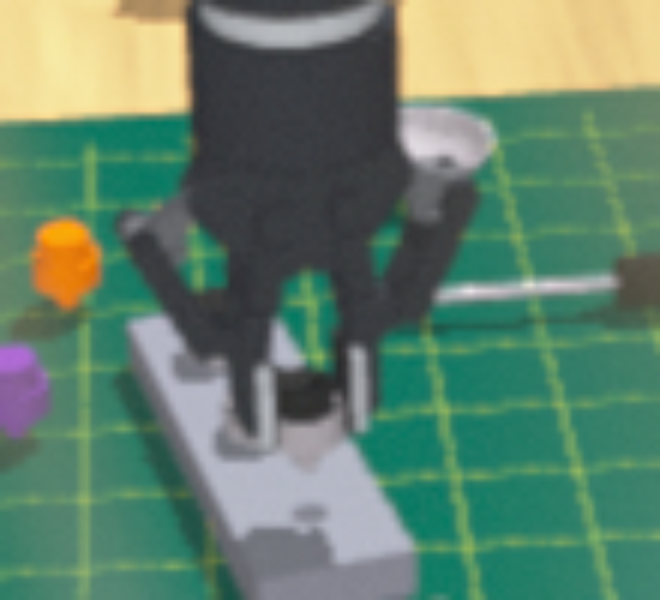

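The foot is lifted out straight, with the stud visible over its empty hole. I carry it up and over to the case hole.

```bash
python3 - <<'E'
from util import *
H=[.5909,-.0764]
ctrl.servo_line([.5636,.0972,.13],max_speed=.15)
ctrl.servo_line([*H,.13],max_speed=.15)
ctrl.servo_line([*H,.105],max_speed=.08); ctrl.pause(.2); p=pos(); print(p,F(4),clk())
cv2.imwrite("pics/side5.png",cams.camera("side")); cv2.imwrite("pics/top5.png",cams.camera("top"))
print(proj("side",[[p[0],p[1],p[2]-.0028],[*p[:2],p[2]-.0158],[*H,.08]]))
E
python3 -c "
import cv2,numpy as np
a=cv2.imread('pics/side5.png')[215:290,290:400];cv2.imwrite('pics/s5.png',cv2.resize(a,None,fx=7,fy=7,interpolation=cv2.INTER_CUBIC))"
```

```text
[ 0.59131807 -0.07651492  0.10556026] [-0.1049079  -0.10771044 -0.60599972] 24.4167
[[339.35595924 250.54588309]
 [339.44389584 256.03974619]
 [339.28786135 260.08958544]]
```

View pics/s5.png

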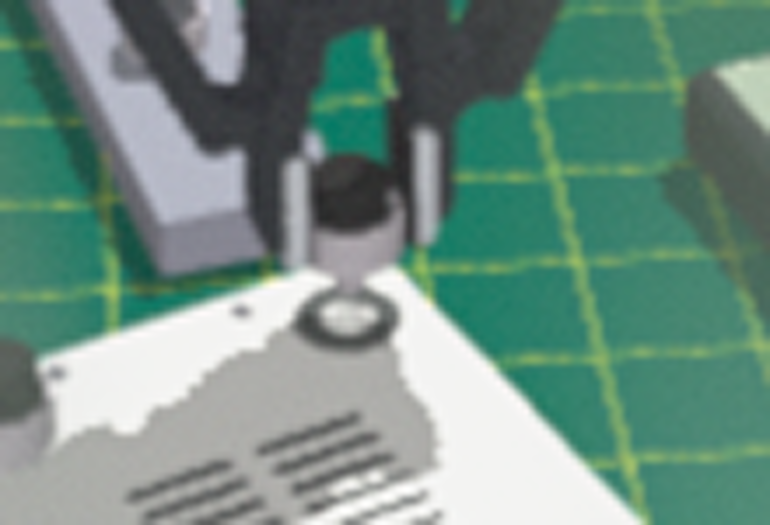

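View pics/top5.png

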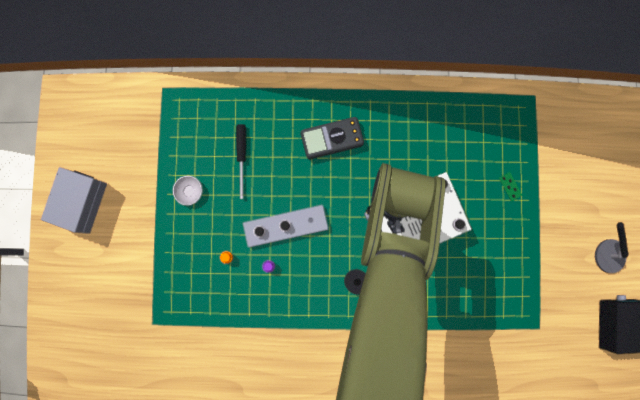

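```bash
cat >> util.py <<'E'
def guarded(x,y,z,thr=3.,v=.02):
    h=ctrl.servo_line([x,y,z],max_speed=v,threshold=thr); ctrl.pause(.05); p=pos(); f=F(4)
    print("guard",h,"err",np.round((p[:2]-[x,y])*1e3,2),"z",round(p[2],4),"F",np.round(f,2)); return h,p,f
E
python3 - <<'E'
from util import *
H=[.5907,-.0764]
ctrl.servo_line([*H,.099],max_speed=.03); ctrl.pause(.15); print(pos(),F(4))
h,p,f=guarded(*H,.0900); print(clk())
E
```

```text
[ 0.59074086 -0.07642329  0.09903285] [-0.05301385 -0.26574014 -1.02219092]
guard False err [-0.2  -0.14] z 0.0897 F [ 0.42 -1.2  -2.27]
25.8
```

The stud went in about 6 mm with only about 1 N sideways. Continuing down to flush.

```bash
python3 - <<'E'
from util import *
p=pos(); H=[.5907,-.0764-.0002]
h,p,f=guarded(*H,.0845,thr=4,v=.015)
h,p,f=guarded(*H,.0818,thr=4,v=.008); 
cv2.imwrite("pics/side6.png",cams.camera("side")); print(clk())
E
python3 -c "
import cv2,numpy as np
a=cv2.imread('pics/side6.png')[215:290,290:400];cv2.imwrite('pics/s6.png',cv2.resize(a,None,fx=7,fy=7,interpolation=cv2.INTER_CUBIC))"
```

```text
guard False err [ 0.01 -0.05] z 0.0844 F [ 0.87 -2.14 -1.63]
guard True err [ 0.15 -0.3 ] z 0.0828 F [-0.22  0.74  5.08]
26.925
```

View pics/s6.png

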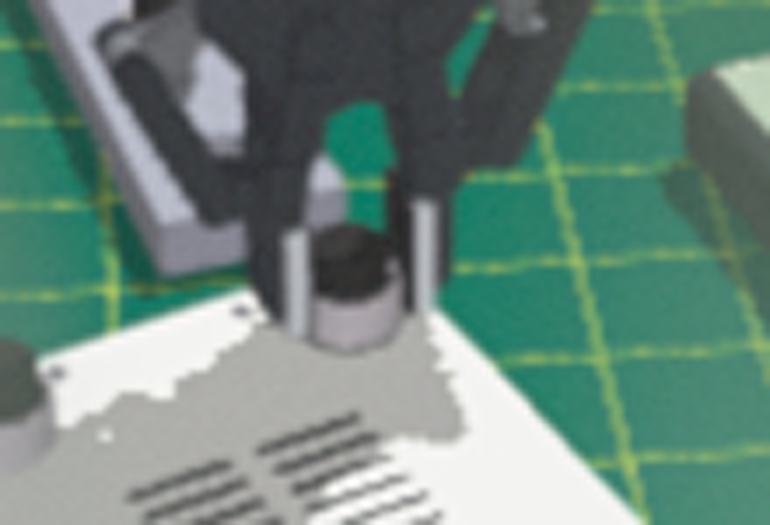

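It's seated: contact came at TCP z = 0.0828, exactly the predicted flush height, with 5 N, and the ring is fully covered. Now I release it, close the fingers above it and do the check press.

```bash
python3 - <<'E'
from util import *
p=pos(); ctrl.release(); ctrl.pause(.1)
ctrl.servo_line([p[0],p[1],.135],max_speed=.1)
cv2.imwrite("pics/side7.png",cams.camera("side"))
ctrl.grasp(); x,y=.5907,-.0765
press2(x,y,.105); ctrl.servo_line([x,y,.16],max_speed=.15); print(clk())
cv2.imwrite("pics/side8.png",cams.camera("side"))
E
python3 -c "
import cv2,numpy as np
o=[cv2.resize(cv2.imread(f'pics/side{k}.png')[195:340,265:405],None,fx=2.8,fy=2.8,interpolation=cv2.INTER_CUBIC) for k in (7,8)];cv2.imwrite('pics/s78.png',np.hstack(o))"
```

```text
cmd 1.0 d 0.66 F [-0.27 -0.57  2.07]
cmd 2.0 d 1.63 F [-0.06 -0.32  4.27]
cmd 3.0 d 2.33 F [-1.29  0.07  6.23]
cmd 3.67 d 2.78 F [-1.58 -0.21  7.54]
cmd 3.89 d 2.91 F [-1.66 -0.01  7.64]
32.8917
```

View pics/s78.png

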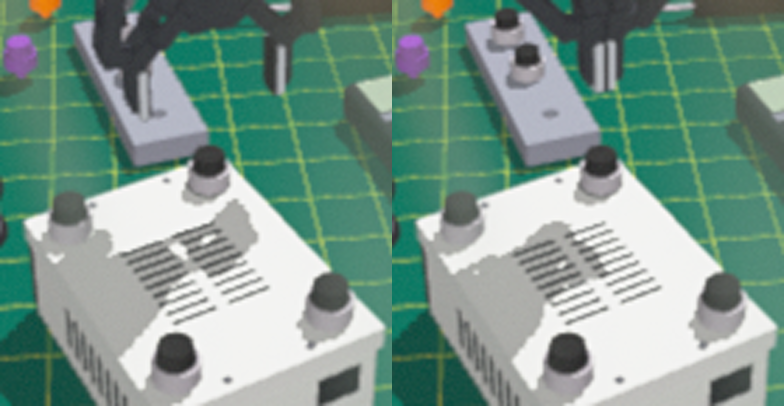

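```bash
python3 - <<'E'
from util import *
ctrl.move_pose([.45,.3,.25],quat(RK[2])); ctrl.pause(.2)
im=cams.camera("top"); cv2.imwrite("pics/top9.png",im); print(clk())
print(ray("top",darkc(im,(384,207),7)[0],.105), np.round(plug("top",.5885,-.0763,.105),2), darkc(im,(384,207),7)[0])
E
```

```text
34.7167
[ 0.58721513 -0.07422565  0.105     ] [384.92 207.52] [384.34509056 207.86939943]
```

View pics/top9.png

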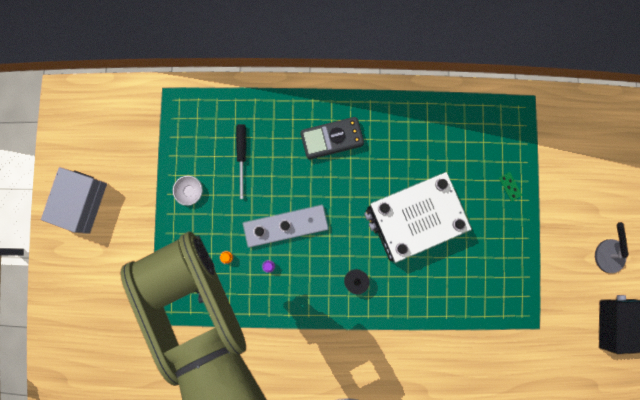

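The new foot stands at (384,208) on the case. The two other spares are still in the holder at (259,231) and (285,225), and nothing else has moved. Handing in.

```bash
python3 -c "
from bench import hand_in
print(hand_in())"
```

```text
the job is handed in; nothing more can be done
None
```

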